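Put the stereo microscope's accessories away in their case

ROBOT

A 6-joint arm with a two-finger parallel gripper is mounted at the origin on the work surface. World frame = base frame: x ahead of the robot, y to its left, z up, the work surface at z = 0. Lengths are in m, angles in rad, forces in N, time in s.
With the tool pointing down it reaches from about 0.35 to 0.775 m from the base axis. Payload 7.3 kg.
Tool frame: the origin (TCP) lies on the centre line of the jaws, within the pads' length; the fingertips stand 25 mm ahead of it and the grasp point (between the pads) lies 6 mm ahead of it; z points along the fingers, y is the line along which they close (so a half turn about z gives the same grasp; the last joint's range is limited). The gripper opens to 92 mm and grips with 3 to 60 N. Pads are 19 mm wide; open, the fingers measure 130 mm over their backs; the gripper's body (75 mm by 190 mm) begins 47 mm behind the grasp point.
Start: joints at [-1.285, 0.342, 1.524, -0, 1.275, -0.146], TCP at [0.22, -0.477, 0.252] pointing down, gripper open.
Joint ranges: [-2.53, 2.53], [-0.77, 2.02], [0.04, 2.7], [-1, 4.14], [0.28, 2.66], [-3.11, 3.11]. Speed limits (rad/s): [2.57, 2.57, 3.14, 3.14, 3.14, 3.14].

INTERFACE

Orientations are given as [roll, pitch, yaw] about the fixed x, y, z axes, in that order (R = Rz(yaw) Ry(pitch) Rx(roll)).
In Python, from cell import status, read_camera, camera_info, ticket, models gives the robot as it stands.
- The arm moves only by the tool send_rows, never from a script. Its argument "plan" is a list of rows, each an object with "offset": the shift along the tool's x, y, z in mm, a list of three; "yaw": the turn about the tool's z in rad. In form: [{"offset": [dx, dy, dz], "yaw": yaw}, ...]. A call has 1 to 20 rows; each row shifts and turns the commanded pose from where the row before left it, along the tool's axes as they then stand; what a row does not reach is not made up. A row lasts 1/10 s, in which the tool goes at most 50 mm and 8.59 degrees, less where a joint would pass 70% of its speed; a pose out of reach is approached as far as the arm can. A call is refused whole if a number of a shift passes 50 or a number of a turn 0.15, either way. A call with a gripper value outside its range is refused whole. "hand" is the closure, from 0 (fully open) to 1 (shut), set as the call begins (left out, the last holds). The fingers move at their own pace and stop on an object; "squeeze" is the grip in N (left out, the last holds). Time passes only in rows, so rows that do not move let the fingers close. It gives the time, the measured TCP pose, the force, the opening and the grip force at its end, in the units of the state.
- status.observe(): the state, without advancing time (a new reading comes with each control period).
- read_camera(name): name is "scene" or "top"; returns the picture (480x640x3 uint8, red, green, blue); there is no depth.
- camera_info(name): a dict with "vfov" (degrees; the focal length in pixels is half the picture's height over the tangent of half this angle, whatever the lens; pixels are square), "cx", "cy" (the principal point, pixels), "origin" and "attitude" of the camera in the world. Camera axes: x right, y down, z forward; pixel columns grow to the right and rows downward; lengths in m; the calibration is good to about 2 mm. A picture is of the moment at which its call begins. camera_info takes no time and is no camera call.
- ticket.hand_in(): hands the job in; it is judged then, once.
Trained networks look in the newest picture that a camera, given by its name, has taken for a name from the list of things; names that differ only in an ending like _2 or _b are one class to them, and where a whole thing is asked for, a point or a joint stands for the part that bears it (a point fixed in the world has none). Each returns a list of dicts, best first, with "conf" (0 to 1); they miss things now and then, are a little off and sometimes report something else, mostly with a low value. They report only what shows in the picture. A call takes as long as a camera call. They do not tell look-alikes from the thing itself.
- models.regions_of(camera, label): "mask" (480x640 bool, what is visible of it) and "extent" ([left, top, right, bottom] in pixels, round what is visible of it).
The state is a dict: "time": time; "qpos": joint angles; "qvel": joint speeds; "joint_efforts": joint torques, N m; "tool_pos": TCP position; "tool_rot": TCP orientation; "contact_force": force on the tool from outside, world axes, zero at the start; "torque": the same for the moment, N m; "opening": finger opening in m; "grip_force": force on a finger pad.
Only numpy, scipy, OpenCV 4.12 (cv2) and the standard library are available. Lean on these libraries where they do the work, as an engineer would, in place of code of your own. Each camera call takes 0.05 s, during which the arm holds its last target. There are 200 camera calls.

TASK

Put the four microscope accessories away in the open carrying case, each in the foam pocket cut for it: the objective lens in the large round pocket, the eyepiece in the small round one, the camera in the square one and the slide box in the oblong one. Each must stand right way up, fully down on its pocket's floor; these are optics, so lower them in and do not drop them. Leave the dropper bottle and the Petri dish where they are.

Things in the scene. Friction and masses are not known exactly. Their poses are not given: they have to be found in the camera images.
- objective_mid (a point): the auxiliary objective lens, a loose black knurled round lens mount with an aluminium ring and bluish glass on top: 56 mm in diameter for its lower 25 mm, 49 mm for the top 9 mm, 34 mm tall, about 200 g, standing upright on the mat. The point is its centre, 17 mm above its underside; z is up its axis. Round, so its yaw does not matter.
- eyepiece_mid (a point): the eyepiece, loose: a bright steel tube 30 mm in diameter and 22 mm long below, then a black barrel 38 mm in diameter and 20 mm tall with a 35 mm rubber eyecup 8 mm tall on top; 50 mm tall in all, about 90 g, standing upright on its steel tube. The point is its centre, 25 mm above its underside; z is up its axis. Round, so its yaw does not matter.
- camera_mid (a point): the microscope camera, loose: a square blue ribbed metal body 44 x 44 mm and 36 mm tall with a steel mount ring 33 mm in diameter and 8 mm tall on top; 44 mm tall in all, about 140 g, standing with its ring up. The point is its centre, 22 mm above its underside; x and y are square to its sides, z up.
- slidebox_mid (a point): the slide box, a loose closed ivory plastic box with a red catch and a cream label: 84 mm long (its x), 34 mm wide (its y), 30 mm tall, about 80 g, lying flat with its label up. The point is its centre, 15 mm above its underside; z up.
- pocket_large_floor (a point): the large round pocket, 66 mm across, 12 mm deep, for the objective. Each pocket is cut in the middle of its own fixed foam insert, 103 mm square, charcoal with amber pocket floor; four inserts lie two by two, in any arrangement, in an open case. Pocket floors lie 10 mm, foam top and case rim 22 mm above the bench. The point: centre of the pocket's floor; x, y along the insert's sides, z up.
- pocket_small_floor (a point): the small round pocket, 40 mm in diameter, 12 mm deep, for the eyepiece's steel tube (the wider black barrel stays above the foam). The point is the centre of the pocket's floor; axes as for the large pocket.
- pocket_square_floor (a point): the square pocket, 54 x 54 mm, 12 mm deep, for the camera. The point is the centre of the pocket's floor; its sides run along x and y.
- pocket_oblong_floor (a point): the oblong pocket, 94 mm along its x and 44 mm along its y, 12 mm deep, for the slide box. The point is the centre of the pocket's floor.
- dropper_mid (a point): an amber dropper bottle with a white collar and black rubber bulb, loose, 25 mm in diameter, 58 mm tall, standing in the middle of the blue-grey mat (270 x 270 mm, 2 mm thick) between the four accessories. Not to be disturbed. The point is 22 mm above its underside.
- petri_mid (a point): a closed whitish Petri dish with dark specks (a sample), loose, 63 mm in diameter, 16 mm tall, on the bench between mat and case. Not to be disturbed. The point is 7 mm above its underside.
Not all that is in view belongs to the job. Leave any yellow look-alike of the part that bears objective_mid alone.

How it is judged:
At the end, for the whole second after the job is handed in: Each accessory is upright (0.1 rad) in its own pocket, centre within 12 mm of the pocket's centre, underside within 4 mm of its floor (slide box lengthwise within 0.3 rad, either way round), released and at rest; dropper bottle and Petri dish within 20 mm of where they stood (horizontal distance between objective_mid and pocket_large_floor below 0.012 m and z of objective_mid in the frame of pocket_large_floor below 0.021 m and angle between each of objective_mid, eyepiece_mid, camera_mid, slidebox_mid's own z axis and vertical below 0.1 rad and horizontal distance between eyepiece_mid and pocket_small_floor below 0.012 m and z of eyepiece_mid in the frame of pocket_small_floor below 0.029 m and horizontal distance between camera_mid and pocket_square_floor below 0.012 m and z of camera_mid in the frame of pocket_square_floor below 0.026 m and horizontal distance between slidebox_mid and pocket_oblong_floor below 0.012 m and z of slidebox_mid in the frame of pocket_oblong_floor below 0.019 m and angle between the x axis of slidebox_mid and the x axis of pocket_oblong_floor, either way round below 0.3 rad and linear speed of each of objective, eyepiece, camera, slidebox below 0.01 m/s and angular speed of each of objective, eyepiece, camera, slidebox below 0.1 rad/s and distance of each of dropper_mid, petri_mid from where it was at the start of the episode below 0.02 m); the robot touches nothing.
It fails at once if an accessory is dropped: it falls free, touching nothing, from more than 25 mm above its seat ((height (world z) of objective_mid above 0.052 m and contact force between objective and anything else below 0.01 N) or (height (world z) of eyepiece_mid above 0.06 m and contact force between eyepiece and anything else below 0.01 N) or (height (world z) of camera_mid above 0.057 m and contact force between camera and anything else below 0.01 N) or (height (world z) of slidebox_mid above 0.05 m and contact force between slidebox and anything else below 0.01 N)).
It fails at once if the dropper bottle is moved more than 20 mm or tipped (distance of dropper_mid from where it was at the start of the episode above 0.02 m or angle between dropper_mid's own z axis and vertical above 0.5 rad).
It fails at once if the Petri dish is moved more than 20 mm or tipped (distance of petri_mid from where it was at the start of the episode above 0.02 m or angle between petri_mid's own z axis and vertical above 0.5 rad).
It also fails if it takes over 115 s, if anything falls off the work surface, if the arm or the gripper's body presses on something with over 40 N, if the wrist force passes 120 N, or if a joint passes its speed limit or range.

## Working session

There is one attempt and no reset: what is moved stays moved. The work goes in short steps, Python scripts to look and compute and a tool call to move; the robot and the scene stay as the last step left them, time stands still between calls to the robot, and variables do not carry over. Pictures are saved under pics/ and viewed, at most 14 in all, crops included, and the job is handed in when it is done.

Besides the shell and the picture viewer there is one more tool, called after "Call:" as name([rows], argument=value, ...), one row to a line, values as JSON. send_rows: Moves the arm, as the interface text tells. Its arguments: {"type":"object","properties":{"plan":{"type":"array"},"hand":{"type":"number"},"squeeze":{"type":"number"}},"required":["plan"]}

```bash
ls; mkdir -p pics; python3 - <<'E'
from cell import status, read_camera, camera_info
import cv2
for n in("scene","top"):
    print(n,camera_info(n)); cv2.imwrite(f"pics/{n}0.png",read_camera(n)[:,:,::-1])
print(status.observe())
E
```

```text
pics
scene {'vfov': 55.14235168469534, 'cx': 317.05942617296444, 'cy': 244.66676610207278, 'origin': array([1.14298518, 0.17643441, 0.64095852]), 'attitude': array([-2.29592471,  0.0198435 ,  1.8202378 ])}
top {'vfov': 49.61839264170555, 'cx': 317.70999290685495, 'cy': 237.8002051569937, 'origin': array([0.39947512, 0.01875496, 0.90152434]), 'attitude': array([-3.02397599, -0.0216695 , -1.57801711])}
{'time': 0.1, 'qpos': array([-1.28499849e+00,  3.42660677e-01,  1.52491602e+00, -1.45616023e-05,
        1.27538704e+00, -1.46014809e-01]), 'qvel': array([ 0.00021706, -0.0019999 , -0.00155301,  0.00143667, -0.00038215,
       -0.00085439]), 'joint_efforts': array([ 2.14478932e-03, -4.32005739e+01, -2.44694620e+01,  7.19344709e-02,
        5.26243402e-02, -5.62675666e-05]), 'tool_pos': array([ 0.21963905, -0.47649151,  0.25111238]), 'tool_rot': array([-3.14023413e+00, -1.85711141e-04,  4.31816769e-01]), 'contact_force': array([-0.06619792,  0.75594545,  0.14157225]), 'torque': array([-0.03587332,  0.00660573,  0.00481418]), 'grip_force': 0.0, 'opening': 0.09195564527204937}
```

View pics/top0.png

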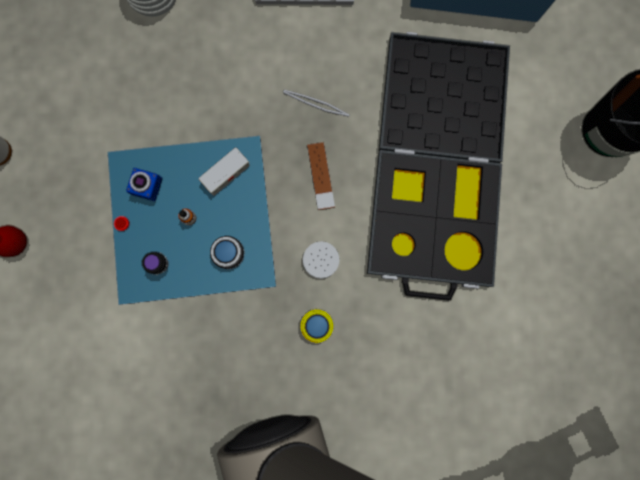

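View pics/scene0.png

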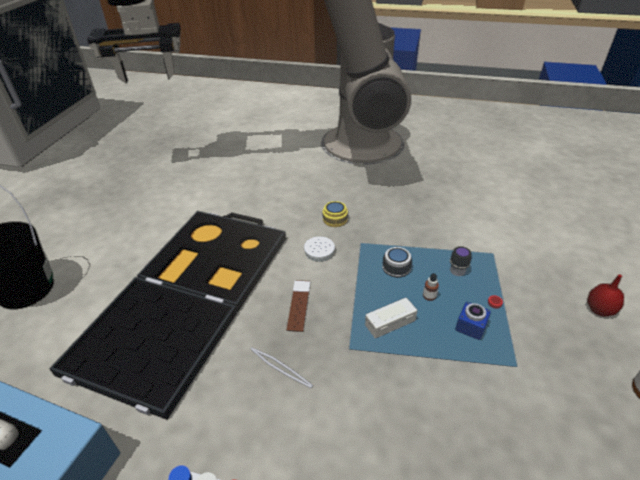

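The top view shows the mat on the left. The camera is at (144,184), slide box (224,171), dropper (187,216), eyepiece (154,263) and objective (227,252). The case pockets are square (407,185), oblong (467,192), small round (402,244) and large round (462,251). The Petri dish is at (321,260) and the yellow decoy at (317,326).

```bash
cat > h.py <<'E'
import numpy as np, cv2
from scipy.spatial.transform import Rotation as R
from scipy.optimize import minimize
from cell import status, read_camera, camera_info, models
def cyl(*rs): # (radius,z)
    t=np.linspace(0,2*np.pi,40); return np.vstack([np.c_[r*np.cos(t),r*np.sin(t),0*t+z] for r,z in rs])
def box(lx,ly,z0,z1): return np.array([[sx*lx/2,sy*ly/2,z] for sx in(-1,1) for sy in(-1,1) for z in(z0,z1)])
SH={'objective_mid':cyl((.028,0),(.028,.025),(.0245,.034)),'eyepiece_mid':cyl((.015,0),(.015,.022),(.019,.022),(.019,.042),(.0175,.05)),
 'camera_mid':np.vstack([box(.044,.044,0,.036),cyl((.0165,.044))]),'slidebox_mid':box(.084,.034,0,.03),
 'dropper_mid':cyl((.0125,0),(.0125,.035),(.006,.058)),'petri_mid':cyl((.0315,0),(.0315,.016))}
def cam(n):
    c=camera_info(n); f=240/np.tan(np.radians(c['vfov'])/2)
    return R.from_euler('xyz',c['attitude']).as_matrix(),np.array(c['origin']),f,c['cx'],c['cy']
def proj(n,P):
    M,o,f,cx,cy=cam(n); q=(P-o)@M; return np.c_[f*q[:,0]/q[:,2]+cx,f*q[:,1]/q[:,2]+cy]
def unproj(n,u,v,z):
    M,o,f,cx,cy=cam(n); d=M@np.array([(u-cx)/f,(v-cy)/f,1]); return o+d*(z-o[2])/d[2]
def hull(n,S,p,z):
    c,s=np.cos(p[2]),np.sin(p[2]); P=S@np.array([[c,s,0],[-s,c,0],[0,0,1]])+[p[0],p[1],z]
    return cv2.convexHull(proj(n,P).astype(np.float32))[:,0]
def fit(masks,S,z,yaw=True):
    n,m=next(iter(masks.items())); v,u=np.nonzero(m); p0=unproj(n,u.mean(),v.mean(),z+.015)
    sd={n:cv2.distanceTransform((~m).astype(np.uint8),2,5)-cv2.distanceTransform(m.astype(np.uint8),2,5) for n,m in masks.items()}
    def cost(p):
        e=0
        for n,m in masks.items():
            h=hull(n,S,p,z); a=np.zeros(m.shape,np.uint8)
            im=np.zeros((480,640),np.uint8); cv2.fillPoly(im,[np.round(h*16).astype(np.int32)],255,cv2.LINE_AA,4)
            e+=np.abs(im/255.-m).sum()/m.sum()
        return e
    best=None
    for y in (np.arange(0,np.pi,np.pi/8) if yaw else [0]):
        sx=np.array([p0[:2].tolist()+[y]]+[(p0[0]+.006,p0[1],y),(p0[0],p0[1]+.006,y),(p0[0]+.002,p0[1]+.002,y+.25)])
        r=minimize(cost,sx[0],method='Nelder-Mead',options=dict(initial_simplex=sx,xatol=1e-4,fatol=1e-4))
        if best is None or r.fun<best.fun: best=r
    return best.x,best.fun
E
python3 - <<'E'
from h import *
I={n:read_camera(n) for n in('top','scene')}
for k,S in SH.items():
    z=0 if k=='petri_mid' else .002; ms={}
    for n in I:
        for r in models.regions_of(n,k)[:2]:
            v,u=np.nonzero(r['mask']); print(k,n,round(r['conf'],2),r['extent'],u.mean().round(),v.mean().round())
            if n not in ms: ms[n]=r['mask']
    for n in ms: print('   ',n,fit({n:ms[n]},S,z,k[0] in 'cs'))
# pockets by colour
for n in I:
    hsv=cv2.cvtColor(I[n],cv2.COLOR_RGB2HSV); m=cv2.inRange(hsv,(15,120,110),(35,255,255))
    c,_=cv2.findContours(m,cv2.RETR_EXTERNAL,cv2.CHAIN_APPROX_NONE)
    for q in c:
        if cv2.contourArea(q)<100: continue
        (u,v),wh,a=cv2.minAreaRect(q); M=cv2.moments(q); p=unproj(n,M['m10']/M['m00'],M['m01']/M['m00'],.016)
        g=np.array([unproj(n,*b,.016) for b in cv2.boxPoints(((u,v),wh,a))]); e=np.diff(g,axis=0)[:2]
        print(n,round(u),round(v),'ctr',p.round(4),'sides',np.linalg.norm(e,axis=1).round(3),'yaw',np.arctan2(e[:,1],e[:,0]).round(3))
E
```

```text
objective_mid top 0.82 [299.8, 309.8, 331.6, 341.3] 316.0 325.0
objective_mid top 0.61 [211.2, 235.6, 245.1, 268.7] 226.0 252.0
objective_mid scene 0.73 [383.9, 246.3, 410.3, 275.3] 397.0 262.0
objective_mid scene 0.71 [323.5, 201.2, 346.5, 226.0] 335.0 214.0
    top (array([0.35578175, 0.0028213 , 0.00073623]), np.float64(0.10439161966156324))
    scene (array([0.4758577 , 0.15526284, 0.00997947]), np.float64(0.17477794536618066))
eyepiece_mid top 0.93 [145.2, 251.2, 167.9, 273.3] 154.0 262.0
eyepiece_mid scene 0.48 [383.3, 247.5, 412.1, 277.9] 397.0 262.0
eyepiece_mid scene 0.22 [144.6, 241.1, 211.5, 286.9] 178.0 263.0
    top (array([0.46227171, 0.27012711, 0.28081335]), np.float64(0.20011681268251982))
    scene (array([0.48979662, 0.15686409, 0.30540009]), np.float64(0.2335072091592435))
camera_mid top 0.62 [123.9, 168.7, 164.4, 201.2] 144.0 184.0
camera_mid scene 0.72 [453.6, 299.8, 489.0, 339.0] 473.0 320.0
    top (array([0.59665426, 0.2955391 , 1.28214607]), np.float64(0.1163894523326572))
    scene (array([0.59424911, 0.29832448, 1.33812928]), np.float64(0.15922016806722689
[... 1087 characters left out ...]
016 ] sides [0.036 0.036] yaw [-1.575  3.113]
top 462 251 ctr [ 0.48   -0.2498  0.016 ] sides [0.059 0.062] yaw [-1.575  3.098]
top 408 186 ctr [ 0.5949 -0.1585  0.016 ] sides [0.051 0.052] yaw [-0.127 -1.68 ]
top 467 192 ctr [ 0.5827 -0.2618  0.016 ] sides [0.091 0.041] yaw [-0.114 -1.651]
scene 225 278 ctr [ 0.5952 -0.1574  0.016 ] sides [0.051 0.061] yaw [-2.923  1.438]
scene 178 265 ctr [ 0.5846 -0.2612  0.016 ] sides [0.1   0.042] yaw [3.033 1.013]
scene 250 244 ctr [ 0.4913 -0.1459  0.016 ] sides [0.036 0.028] yaw [1.797 0.345]
scene 206 233 ctr [ 0.4795 -0.2492  0.016 ] sides [0.065 0.055] yaw [2.327 0.603]
scene 335 212 ctr [0.3554 0.003  0.016 ] sides [0.053 0.054] yaw [1.892 0.238]
```

```bash
cat >> h.py <<'E'
def go(x,y,z,yaw=None):
    s=status.observe(); p=s['tool_pos']; ps=R.from_euler('xyz',s['tool_rot']).as_euler('xyz')[2]
    t=ps if yaw is None else yaw
    d=np.array([x,y,z])-p; c,sn=np.cos(t),np.sin(t)
    print('turn(tool)',round(-(t-ps),3),'then offset mm',np.round(1000*np.array([c*d[0]+sn*d[1],sn*d[0]-c*d[1],-d[2]]),1),'at',p.round(4),round(ps,3))
E
python3 - <<'E'
from h import *
I={n:read_camera(n) for n in('top','scene')}
m=[r['mask'] for r in models.regions_of('top','objective_mid') if r['extent'][0]<280]
if m: print(fit({'top':m[0]},SH['objective_mid'],.002,False))
print(unproj('top',226.5,252,.018))
print('eye scene hull', hull('scene',SH['eyepiece_mid'],[.4623,.2701,0],.002).mean(0),hull('scene',SH['eyepiece_mid'],[.4623,.2701,0],.002).min(0),hull('scene',SH['eyepiece_mid'],[.4623,.2701,0],.002).max(0))
print('redcap',unproj('top',121,224,.005))
go(.476,.155,.16,1.457)
a=I['top'][225:285,120:280];b=I['scene'][230:290,370:530]
cv2.imwrite('pics/c1.png',cv2.resize(np.vstack([a,b])[:,:,::-1],None,fx=5,fy=5))
E
```

```text
(array([0.48107368, 0.1539133 , 0.15170816]), np.float64(0.10063905428689829))
[0.4801464  0.15429932 0.018     ]
eye scene hull [458.81976 261.13306] [448.14774 246.29364] [470.64835 276.87772]
redcap [0.53092313 0.33883662 0.005     ]
turn(tool) -1.025 then offset mm [656.8 182.8  91.8] at [ 0.2198 -0.4768  0.2518] 0.432
```

View pics/c1.png

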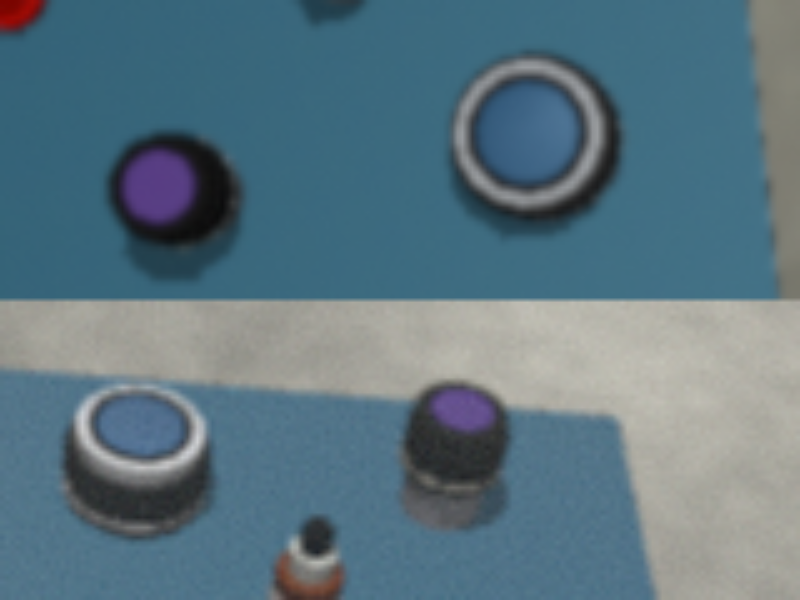

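The crop shows the purple eyepiece top at top-view pixel (151.6,262.4) and scene pixel (462.4,251.8). The objective's ring is centred at top (226,252) and scene (398,255.4).

Call:
send_rows([
  {"offset": [0,0,0],"yaw": -0.147},
  {"offset": [0,0,0],"yaw": -0.147},
  {"offset": [0,0,0],"yaw": -0.147},
  {"offset": [0,0,0],"yaw": -0.147},
  {"offset": [0,0,0],"yaw": -0.147},
  {"offset": [0,0,0],"yaw": -0.147},
  {"offset": [0,0,0],"yaw": -0.143},
], hand=0.2, squeeze=20)

```text
time: 1.65
tool_pos: [0.2198, -0.4768, 0.2518]
tool_rot: [3.142, 0.0, 1.463]
contact_force: [1.2, 0.3, 0.5]
opening: 0.0733
grip_force: 0.0
```

Call:
send_rows([
  {"offset": [40,11,5],"yaw": 0},
  {"offset": [40,11,5],"yaw": 0},
  {"offset": [40,11,5],"yaw": 0},
  {"offset": [40,11,5],"yaw": 0},
  {"offset": [40,11,5],"yaw": 0},
  {"offset": [40,11,5],"yaw": 0},
  {"offset": [40,11,5],"yaw": 0},
  {"offset": [40,11,5],"yaw": 0},
  {"offset": [40,11,5],"yaw": 0},
  {"offset": [40,11,5],"yaw": 0},
  {"offset": [40,11,5],"yaw": 0},
  {"offset": [40,11,5],"yaw": 0},
  {"offset": [40,11,5],"yaw": 0},
  {"offset": [40,11,5],"yaw": 0},
  {"offset": [40,11,5],"yaw": 0},
  {"offset": [40,11,5],"yaw": 0},
])

```text
time: 3.25
tool_pos: [0.4679, 0.1408, 0.1716]
tool_rot: [3.141, 0.0, 1.457]
contact_force: [0.4, -0.1, -0.7]
opening: 0.0732
grip_force: 0.0
```

```bash
python3 - <<'E'
from h import *
print(status.observe()['opening'])
print('eye',unproj('top',151.6,262.4,.051),unproj('scene',462.4,251.8,.051))
print('obj',unproj('top',226,252,.036),unproj('scene',398,255.4,.036))
go(.479,.154,.0415,1.457)
E
```

```text
0.07320114682032854
eye [0.46076216 0.27061938 0.051     ] [0.45857307 0.27274175 0.051     ]
obj [0.47850726 0.15236851 0.036     ] [0.47939085 0.15573219 0.036     ]
turn(tool) 0.0 then offset mm [ 14.3   9.6 130.1] at [0.4679 0.1408 0.1716] 1.457
```

Call:
send_rows([
  {"offset": [14,9.5,20],"yaw": 0},
  {"offset": [0,0,30],"yaw": 0},
  {"offset": [0,0,30],"yaw": 0},
  {"offset": [0,0,25],"yaw": 0},
  {"offset": [0,0,15],"yaw": 0},
  {"offset": [0,0,10],"yaw": 0},
  {"offset": [0,0,0],"yaw": 0},
])

```text
time: 3.95
tool_pos: [0.4779, 0.1517, 0.0407]
tool_rot: [-3.14, 0.001, 1.457]
contact_force: [-0.0, 0.6, 0.5]
opening: 0.0733
grip_force: 0.0
```

Call:
send_rows([
  {"offset": [0,0,0],"yaw": 0},
  {"offset": [0,0,0],"yaw": 0},
  {"offset": [0,0,0],"yaw": 0},
  {"offset": [0,0,0],"yaw": 0},
  {"offset": [0,0,0],"yaw": 0},
  {"offset": [0,0,0],"yaw": 0},
], hand=1, squeeze=25)

```text
time: 4.55
tool_pos: [0.4791, 0.1519, 0.0425]
tool_rot: [3.14, -0.0, 1.457]
contact_force: [-0.6, 0.1, 6.1]
opening: 0.0551
grip_force: 25.0
```

Call:
send_rows([
  {"offset": [0,0,-8],"yaw": 0},
  {"offset": [0,0,-20],"yaw": 0},
  {"offset": [0,0,-30],"yaw": 0},
  {"offset": [0,0,-35],"yaw": 0},
  {"offset": [0,0,-25],"yaw": 0},
  {"offset": [0,0,0],"yaw": 0},
])

```text
time: 5.15
tool_pos: [0.4801, 0.1521, 0.1632]
tool_rot: [3.135, -0.002, 1.457]
contact_force: [0.8, -0.0, -1.5]
opening: 0.0549
grip_force: 25.0
```

```bash
python3 - <<'E'
from h import *
s=status.observe();print(s['opening'],s['grip_force'],s['tool_rot'])
go(.4798,-.2495,.1605,1.457)
for n in ('top','scene'):
    im=read_camera(n)
    cv2.imwrite(f'pics/g_{n}.png',im[:,:,::-1])
a=read_camera('top')[200:320,140:300];b=read_camera('scene')[150:270,320:480]
cv2.imwrite('pics/c2.png',cv2.resize(np.hstack([a,b])[:,:,::-1],None,fx=2.5,fy=2.5))
E
```

```text
0.05486175481287266 24.99866098165512 [ 3.13513446e+00 -1.72645616e-03  1.45686050e+00]
turn(tool) -0.0 then offset mm [-399.1   45.4    2.7] at [0.4801 0.1521 0.1632] 1.457
```

View pics/c2.png

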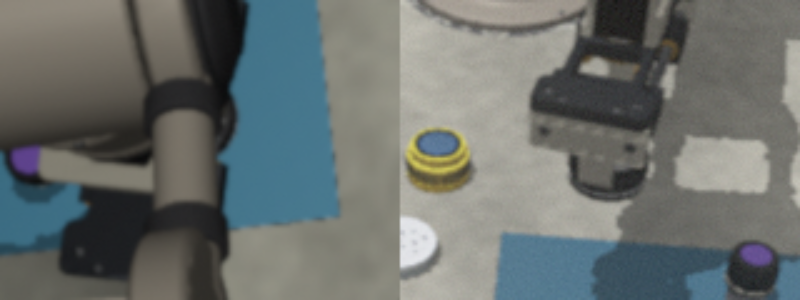

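The objective hangs upright in the jaws, at about (615,170) in the crop. I'm carrying it to its pocket.

Call:
send_rows([
  {"offset": [-20,2,0],"yaw": 0},
  {"offset": [-40,4.5,0],"yaw": 0},
  {"offset": [-40,4.5,0],"yaw": 0},
  {"offset": [-40,4.5,0],"yaw": 0},
  {"offset": [-40,4.5,0],"yaw": 0},
  {"offset": [-40,4.5,0],"yaw": 0},
  {"offset": [-40,4.5,0],"yaw": 0},
  {"offset": [-40,4.5,0],"yaw": 0},
  {"offset": [-40,4.5,0],"yaw": 0},
  {"offset": [-40,4.5,0],"yaw": 0},
  {"offset": [-20,2.5,0],"yaw": 0},
  {"offset": [0,0,0],"yaw": 0},
])

```text
time: 6.55
tool_pos: [0.4768, -0.2531, 0.1579]
tool_rot: [-3.139, -0.001, 1.453]
contact_force: [-0.1, 0.9, -2.2]
opening: 0.0554
grip_force: 25.0
```

```bash
python3 - <<'E'
from h import *
s=status.observe();print(s['opening'],s['grip_force'],s['tool_rot'],s['contact_force'])
go(.4798,-.251,.0505,1.457)
E
```

```text
0.05539509812578866 24.998499155044556 [-3.13939922e+00 -6.05054229e-04  1.45327529e+00] [-0.05808246  0.88623456 -2.17151624]
turn(tool) -0.004 then offset mm [  2.4   2.7 107.4] at [ 0.4768 -0.2531  0.1579] 1.453
```

Call:
send_rows([
  {"offset": [2,2.5,20],"yaw": 0},
  {"offset": [0,0,30],"yaw": 0},
  {"offset": [0,0,25],"yaw": 0},
  {"offset": [0,0,15],"yaw": 0},
  {"offset": [0,0,8],"yaw": 0},
  {"offset": [0,0,0],"yaw": 0},
  {"offset": [0,0,0],"yaw": 0},
])

```text
time: 7.25
tool_pos: [0.4805, -0.2486, 0.0619]
tool_rot: [3.142, -0.0, 1.457]
contact_force: [-0.4, 0.4, -1.6]
opening: 0.0551
grip_force: 25.0
```

```bash
python3 - <<'E'
from h import *
s=status.observe();print(s['tool_pos'],s['contact_force'])
a=read_camera('top')[200:320,380:540];b=read_camera('scene')[180:300,130:290]
go(.4798,-.251,.0505,1.457)
s=status.observe();print(s['tool_pos'],s['contact_force'])
cv2.imwrite('pics/c3.png',cv2.resize(np.hstack([a,b])[:,:,::-1],None,fx=2.5,fy=2.5))
E
```

```text
[ 0.48053137 -0.24856716  0.0619397 ] [-0.36933417  0.37806005 -1.6091359 ]
turn(tool) -0.0 then offset mm [-2.2 -0.7 11.9] at [ 0.4807 -0.2489  0.0624] 1.457
[ 0.48070627 -0.24888564  0.06236746] [ 0.22171701 -1.03537926 -1.31335457]
```

View pics/c3.png

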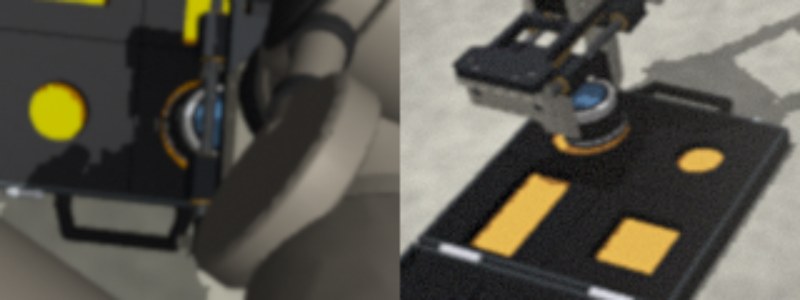

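The objective sits centred over the large pocket, with an amber rim visible all round at (590,135). I'm lowering it.

Call:
send_rows([
  {"offset": [-1,0,4],"yaw": 0},
  {"offset": [0,0,4],"yaw": 0},
  {"offset": [0,0,2],"yaw": 0},
  {"offset": [0,0,1.5],"yaw": 0},
  {"offset": [0,0,0],"yaw": 0},
  {"offset": [0,0,0],"yaw": 0},
])

```text
time: 7.95
tool_pos: [0.4803, -0.2497, 0.0506]
tool_rot: [3.141, -0.0, 1.457]
contact_force: [-1.1, 3.0, 4.5]
opening: 0.0551
grip_force: 25.0
```

Call:
send_rows([
  {"offset": [0,0,0],"yaw": 0},
  {"offset": [0,0,0],"yaw": 0},
  {"offset": [0,0,0],"yaw": 0},
  {"offset": [0,0,0],"yaw": 0},
  {"offset": [0,0,-10],"yaw": 0},
  {"offset": [0,0,-30],"yaw": 0},
  {"offset": [0,0,-40],"yaw": 0},
  {"offset": [0,0,-30],"yaw": 0},
  {"offset": [0,0,0],"yaw": 0},
], hand=0.2)

```text
time: 8.85
tool_pos: [0.4823, -0.2514, 0.1654]
tool_rot: [3.133, 0.005, 1.457]
contact_force: [1.0, 0.1, 0.5]
opening: 0.0735
grip_force: 0.0
```

```bash
python3 - <<'E'
from h import *
go(.460,.2713,.16,1.457)
E
```

```text
turn(tool) -0.0 then offset mm [516.8 -81.5   5.4] at [ 0.4823 -0.2514  0.1654] 1.457
```

Call:
send_rows([
  {"offset": [20,-3,0],"yaw": 0},
  {"offset": [40,-6.2,0],"yaw": 0},
  {"offset": [40,-6.2,0],"yaw": 0},
  {"offset": [40,-6.2,0],"yaw": 0},
  {"offset": [40,-6.2,0],"yaw": 0},
  {"offset": [40,-6.2,0],"yaw": 0},
  {"offset": [40,-6.2,0],"yaw": 0},
  {"offset": [40,-6.2,0],"yaw": 0},
  {"offset": [40,-6.2,0],"yaw": 0},
  {"offset": [40,-6.2,0],"yaw": 0},
  {"offset": [40,-6.2,0],"yaw": 0},
  {"offset": [40,-6.2,0],"yaw": 0},
  {"offset": [40,-6.2,0],"yaw": 0},
  {"offset": [17,-3,0],"yaw": 0},
  {"offset": [0,0,0],"yaw": 0},
  {"offset": [0,0,0],"yaw": 0},
], hand=0.35)

```text
time: 10.45
tool_pos: [0.4588, 0.2725, 0.1598]
tool_rot: [-3.141, 0.001, 1.458]
contact_force: [0.4, -0.6, -0.9]
opening: 0.0596
grip_force: 0.0
```

```bash
python3 - <<'E'
from h import *
go(.460,.2713,.0475,1.457)
c=read_camera('top')[200:320,380:540];d=read_camera('scene')[180:300,130:290]
cv2.imwrite('pics/c4.png',cv2.resize(np.hstack([c,d])[:,:,::-1],None,fx=2.5,fy=2.5))
go(.460,.2713,.0475,1.457)
E
```

```text
turn(tool) 0.001 then offset mm [ -1.1   1.4 112.3] at [0.4588 0.2725 0.1598] 1.458
turn(tool) -0.001 then offset mm [ -0.4   0.9 112.5] at [0.4591 0.2718 0.16  ] 1.456
```

View pics/c4.png

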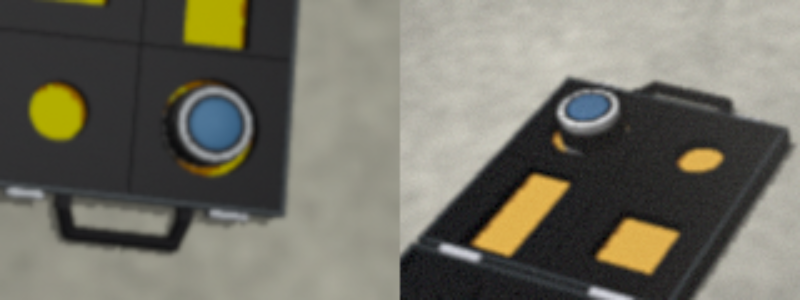

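The objective is seated in its pocket, with its top at (213,122) in the crop and a foam gap on both sides. Next is the eyepiece.

Call:
send_rows([
  {"offset": [-0.5,1,20],"yaw": 0},
  {"offset": [0,0,30],"yaw": 0},
  {"offset": [0,0,30],"yaw": 0},
  {"offset": [0,0,20],"yaw": 0},
  {"offset": [0,0,12],"yaw": 0},
  {"offset": [0,0,0],"yaw": 0},
  {"offset": [0,0,0],"yaw": 0},
])

```text
time: 11.25
tool_pos: [0.4607, 0.2719, 0.0489]
tool_rot: [3.141, -0.0, 1.456]
contact_force: [-1.0, -0.9, -0.1]
opening: 0.0598
grip_force: 0.0
```

Call:
send_rows([
  {"offset": [0,0,0],"yaw": 0},
  {"offset": [0,0,0],"yaw": 0},
  {"offset": [0,0,0],"yaw": 0},
  {"offset": [0,0,0],"yaw": 0},
  {"offset": [0,0,0],"yaw": 0},
  {"offset": [0,0,0],"yaw": 0},
], hand=1, squeeze=15)

```text
time: 11.85
tool_pos: [0.4605, 0.2724, 0.0488]
tool_rot: [3.14, -0.001, 1.457]
contact_force: [-1.9, 0.0, 6.1]
opening: 0.0376
grip_force: 15.0
```

Call:
send_rows([
  {"offset": [0,0,-8],"yaw": 0},
  {"offset": [0,0,-20],"yaw": 0},
  {"offset": [0,0,-30],"yaw": 0},
  {"offset": [0,0,-35],"yaw": 0},
  {"offset": [0,0,-19],"yaw": 0},
  {"offset": [0,0,0],"yaw": 0},
  {"offset": [0,0,0],"yaw": 0},
])

```text
time: 12.55
tool_pos: [0.4597, 0.2721, 0.1598]
tool_rot: [-3.141, 0.0, 1.457]
contact_force: [0.1, -0.3, -1.6]
opening: 0.0371
grip_force: 15.0
```

```bash
python3 - <<'E'
from h import *
go(.4916,-.1463,.16,1.457)
E
```

```text
turn(tool) -0.0 then offset mm [-4.12e+02  7.92e+01 -2.00e-01] at [0.4597 0.2721 0.1598] 1.457
```

Call:
send_rows([
  {"offset": [-20,4,0],"yaw": 0},
  {"offset": [-41.3,7.9,0],"yaw": 0},
  {"offset": [-41.3,7.9,0],"yaw": 0},
  {"offset": [-41.3,7.9,0],"yaw": 0},
  {"offset": [-41.3,7.9,0],"yaw": 0},
  {"offset": [-41.3,7.9,0],"yaw": 0},
  {"offset": [-41.3,7.9,0],"yaw": 0},
  {"offset": [-41.3,7.9,0],"yaw": 0},
  {"offset": [-41.3,7.9,0],"yaw": 0},
  {"offset": [-41.3,7.9,0],"yaw": 0},
  {"offset": [-20,4,0],"yaw": 0},
  {"offset": [0,0,0],"yaw": 0},
  {"offset": [0,0,0],"yaw": 0},
])

```text
time: 13.85
tool_pos: [0.4909, -0.1454, 0.1587]
tool_rot: [-3.138, -0.001, 1.456]
contact_force: [-0.7, 0.6, -1.6]
opening: 0.0376
grip_force: 15.0
```

Call:
send_rows([
  {"offset": [0,0,15],"yaw": 0},
  {"offset": [0,0,25],"yaw": 0},
  {"offset": [0,0,25],"yaw": 0},
  {"offset": [0,0,15],"yaw": 0},
  {"offset": [0,0,6],"yaw": 0},
  {"offset": [0,0,0],"yaw": 0},
  {"offset": [0,0,0],"yaw": 0},
  {"offset": [0,0,0],"yaw": 0},
])

```text
time: 14.65
tool_pos: [0.4924, -0.1458, 0.0751]
tool_rot: [3.14, 0.001, 1.457]
contact_force: [0.3, -0.3, -1.9]
opening: 0.0374
grip_force: 15.0
```

```bash
python3 - <<'E'
from h import *
go(.4916,-.1463,.0575,1.457)
a=read_camera('top')[180:300,340:500];b=read_camera('scene')[180:300,170:330]
go(.4916,-.1463,.0575,1.457)
cv2.imwrite('pics/c5.png',cv2.resize(np.hstack([a,b])[:,:,::-1],None,fx=2.5,fy=2.5))
E
```

```text
turn(tool) 0.0 then offset mm [-0.6 -0.7 17.6] at [ 0.4924 -0.1458  0.0751] 1.457
turn(tool) -0.0 then offset mm [-0.4 -0.6 17.5] at [ 0.4923 -0.1459  0.075 ] 1.457
```

View pics/c5.png

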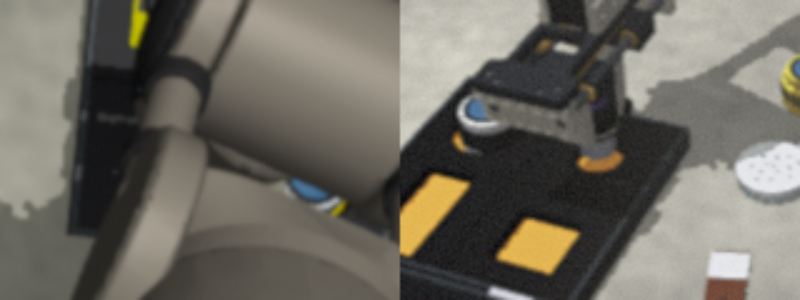

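The steel tube is above the small pocket, which shows at (600,160). I'm lowering it.

Call:
send_rows([
  {"offset": [-0.4,-0.6,5],"yaw": 0},
  {"offset": [0,0,4],"yaw": 0},
  {"offset": [0,0,4],"yaw": 0},
  {"offset": [0,0,2.5],"yaw": 0},
  {"offset": [0,0,1],"yaw": 0},
  {"offset": [0,0,0],"yaw": 0},
  {"offset": [0,0,0],"yaw": 0},
])

```text
time: 15.45
tool_pos: [0.4913, -0.1462, 0.0578]
tool_rot: [3.141, 0.0, 1.457]
contact_force: [0.1, -0.2, -1.9]
opening: 0.0378
grip_force: 15.0
```

Not touching yet; 1 to 2 mm left.

Call:
send_rows([
  {"offset": [0,0,0.8],"yaw": 0},
  {"offset": [0,0,0.5],"yaw": 0},
  {"offset": [0,0,0],"yaw": 0},
])

```text
time: 15.75
tool_pos: [0.4914, -0.1462, 0.0568]
tool_rot: [3.141, 0.0, 1.457]
contact_force: [-1.2, -0.0, 3.3]
opening: 0.0375
grip_force: 15.0
```

Call:
send_rows([
  {"offset": [0,0,0],"yaw": 0},
  {"offset": [0,0,0],"yaw": 0},
  {"offset": [0,0,0],"yaw": 0},
  {"offset": [0,0,0],"yaw": 0},
  {"offset": [0,0,-10],"yaw": 0},
  {"offset": [0,0,-30],"yaw": 0},
  {"offset": [0,0,-40],"yaw": 0},
  {"offset": [0,0,-24],"yaw": 0},
  {"offset": [0,0,0],"yaw": 0},
  {"offset": [0,0,0],"yaw": 0},
], hand=0.3)

```text
time: 16.75
tool_pos: [0.4912, -0.1462, 0.161]
tool_rot: [3.14, 0.0, 1.457]
contact_force: [-0.1, -0.4, -0.8]
opening: 0.0641
grip_force: 0.0
```

```bash
python3 - <<'E'
from h import *
I={n:read_camera(n) for n in('top','scene')}
for n in I:
    hsv=cv2.cvtColor(I[n],cv2.COLOR_RGB2HSV); a,b={'top':((125,165),(165,205)),'scene':((450,295),(495,345))}[n]
    m=cv2.inRange(hsv,(108,150,40),(130,255,255)); mm=np.zeros_like(m); mm[a[1]:b[1],a[0]:b[0]]=m[a[1]:b[1],a[0]:b[0]]
    c,_=cv2.findContours(mm,cv2.RETR_EXTERNAL,cv2.CHAIN_APPROX_NONE)
    if not c: print(n,'none'); continue
    h=cv2.convexHull(np.vstack(c)); mk=np.zeros_like(m); cv2.fillPoly(mk,[h],1)
    print(n,mk.sum(),fit({n:mk>0},box(.044,.044,0,.036),.002))
go(.5955,.297,.16,1.31)
E
```

```text
top 823 (array([ 0.59741696,  0.29602381, -0.32625034]), np.float64(0.17850046458437568))
scene 792 (array([ 0.59205098,  0.29842745, -0.23017562]), np.float64(0.2585908100613983))
turn(tool) 0.147 then offset mm [454.9 -12.8  -0.5] at [ 0.4905 -0.1458  0.1595] 1.457
```

```bash
python3 - <<'E'
from h import *
I={n:read_camera(n) for n in('top','scene')}
def ov(n,k,p,c):
    x0,y0=c; a=cv2.resize(I[n][y0:y0+60,x0:x0+80],None,fx=5,fy=5,interpolation=cv2.INTER_CUBIC)
    S=SH[k]; h=[]
    zt=S[:,2].max() if k[0]=='s' else .036
    B=box(.044,.044,0,.036) if k[0]=='c' else S
    cc,s=np.cos(p[2]),np.sin(p[2]); P=B@np.array([[cc,s,0],[-s,cc,0],[0,0,1]])+[p[0],p[1],.002]
    q=(proj(n,P)-[x0,y0])*5+2.5
    for i,j in ((0,1),(2,3),(4,5),(6,7),(0,2),(1,3),(4,6),(5,7),(0,4),(1,5),(2,6),(3,7)):
        cv2.line(a,tuple(map(int,q[i])),tuple(map(int,q[j])),(0,255,0),1)
    return a
rows=[np.hstack([ov('top','camera_mid',(.5955,.297,1.31),(105,155)),ov('top','slidebox_mid',(.6195,.161,2.336),(185,142))]),
np.hstack([ov('scene','camera_mid',(.5955,.297,1.31),(435,290)),ov('scene','slidebox_mid',(.6195,.161,2.336),(352,290))])]
cv2.imwrite('pics/c6.png',np.vstack(rows)[:,:,::-1])
E
```

```text
(no output)
```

View pics/c6.png

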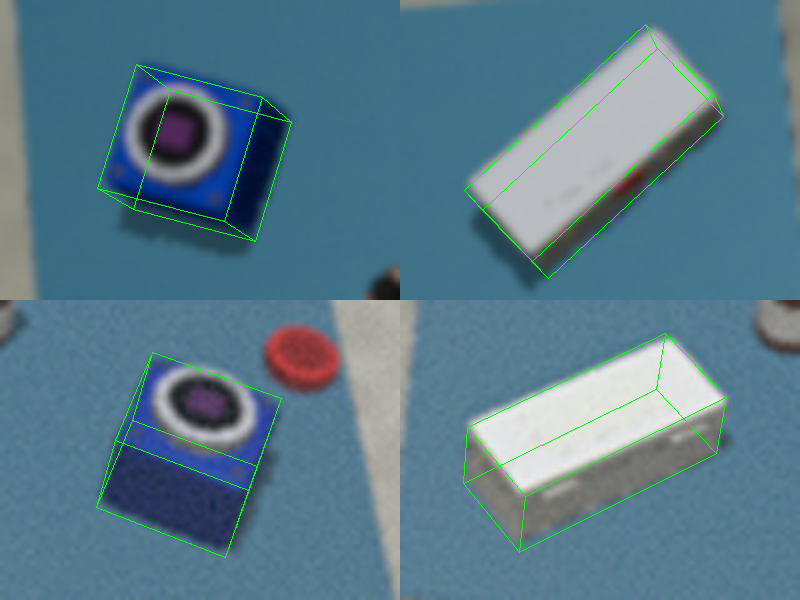

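The overlaid wireframes match the camera and the slide box in both views to about 1 px, so both poses are confirmed. The red cap at (302,358) in the crop will clear the fingers.

Call:
send_rows([
  {"offset": [0,0,0],"yaw": 0.147},
  {"offset": [20,-0.6,0],"yaw": 0},
  {"offset": [41.5,-1.2,0],"yaw": 0},
  {"offset": [41.5,-1.2,0],"yaw": 0},
  {"offset": [41.5,-1.2,0],"yaw": 0},
  {"offset": [41.5,-1.2,0],"yaw": 0},
  {"offset": [41.5,-1.2,0],"yaw": 0},
  {"offset": [41.5,-1.2,0],"yaw": 0},
  {"offset": [41.5,-1.2,0],"yaw": 0},
  {"offset": [41.5,-1.2,0],"yaw": 0},
  {"offset": [41.5,-1.2,0],"yaw": 0},
  {"offset": [41.5,-1.2,0],"yaw": 0},
  {"offset": [20,-0.6,0],"yaw": 0},
  {"offset": [0,0,0],"yaw": 0},
  {"offset": [0,0,0],"yaw": 0},
])

```text
time: 18.45
tool_pos: [0.5953, 0.2966, 0.1589]
tool_rot: [-3.14, 0.002, 1.311]
contact_force: [0.4, -0.1, 0.1]
opening: 0.0643
grip_force: 0.0
```

```bash
python3 - <<'E'
from h import *
go(.5955,.297,.0425,1.31)
E
```

```text
turn(tool) 0.001 then offset mm [4.000e-01 1.000e-01 1.164e+02] at [0.5953 0.2966 0.1589] 1.311
```

Call:
send_rows([
  {"offset": [0,0,20],"yaw": 0},
  {"offset": [0,0,30],"yaw": 0},
  {"offset": [0,0,30],"yaw": 0},
  {"offset": [0,0,22],"yaw": 0},
  {"offset": [0,0,14],"yaw": 0},
  {"offset": [0,0,0],"yaw": 0},
  {"offset": [0,0,0],"yaw": 0},
])

```text
time: 19.15
tool_pos: [0.5964, 0.2963, 0.0451]
tool_rot: [3.141, -0.0, 1.309]
contact_force: [0.1, -0.3, 0.4]
opening: 0.0647
grip_force: 0.0
```

Call:
send_rows([
  {"offset": [0,0,0],"yaw": 0},
  {"offset": [0,0,0],"yaw": 0},
  {"offset": [0,0,0],"yaw": 0},
  {"offset": [0,0,0],"yaw": 0},
  {"offset": [0,0,0],"yaw": 0},
  {"offset": [0,0,0],"yaw": 0},
], hand=1, squeeze=20)

```text
time: 19.75
tool_pos: [0.5963, 0.297, 0.0454]
tool_rot: [3.14, -0.001, 1.31]
contact_force: [-1.3, -0.5, 5.8]
opening: 0.0436
grip_force: 20.0
```

Call:
send_rows([
  {"offset": [0,0,-8],"yaw": 0},
  {"offset": [0,0,-20],"yaw": 0},
  {"offset": [0,0,-30],"yaw": 0},
  {"offset": [0,0,-35],"yaw": 0},
  {"offset": [0,0,-23],"yaw": 0},
  {"offset": [0,0,0],"yaw": 0},
  {"offset": [0,0,0],"yaw": 0},
])

```text
time: 20.45
tool_pos: [0.5955, 0.2968, 0.16]
tool_rot: [-3.141, 0.0, 1.31]
contact_force: [0.1, 0.1, -1.5]
opening: 0.0439
grip_force: 20.0
```

```bash
python3 - <<'E'
from h import *
go(.595,-.158,.16,1.457)
E
```

```text
turn(tool) -0.147 then offset mm [-451.9   51.1    0. ] at [0.5955 0.2968 0.16  ] 1.31
```

Call:
send_rows([
  {"offset": [0,0,0],"yaw": -0.147},
  {"offset": [-20,2.2,0],"yaw": 0},
  {"offset": [-41.2,4.7,0],"yaw": 0},
  {"offset": [-41.2,4.7,0],"yaw": 0},
  {"offset": [-41.2,4.7,0],"yaw": 0},
  {"offset": [-41.2,4.7,0],"yaw": 0},
  {"offset": [-41.2,4.7,0],"yaw": 0},
  {"offset": [-41.2,4.7,0],"yaw": 0},
  {"offset": [-41.2,4.7,0],"yaw": 0},
  {"offset": [-41.2,4.7,0],"yaw": 0},
  {"offset": [-41.2,4.7,0],"yaw": 0},
  {"offset": [-41.2,4.7,0],"yaw": 0},
  {"offset": [-20,2.2,0],"yaw": 0},
  {"offset": [0,0,0],"yaw": 0},
  {"offset": [0,0,0],"yaw": 0},
])

```text
time: 21.95
tool_pos: [0.5946, -0.1577, 0.1586]
tool_rot: [-3.138, -0.001, 1.456]
contact_force: [0.5, 0.7, -1.0]
opening: 0.0438
grip_force: 20.0
```

Call:
send_rows([
  {"offset": [0,0,15],"yaw": 0},
  {"offset": [0,0,25],"yaw": 0},
  {"offset": [0,0,25],"yaw": 0},
  {"offset": [0,0,15],"yaw": 0},
  {"offset": [0,0,9],"yaw": 0},
  {"offset": [0,0,0],"yaw": 0},
  {"offset": [0,0,0],"yaw": 0},
  {"offset": [0,0,0],"yaw": 0},
])

```text
time: 22.75
tool_pos: [0.5962, -0.158, 0.0725]
tool_rot: [3.14, 0.001, 1.457]
contact_force: [-0.9, -0.8, -1.2]
opening: 0.0439
grip_force: 20.0
```

```bash
python3 - <<'E'
from h import *
go(.595,-.158,.0535,1.457)
a=read_camera('top')[140:260,340:500];b=read_camera('scene')[190:310,150:310]
go(.595,-.158,.0535,1.457)
cv2.imwrite('pics/c7.png',cv2.resize(np.hstack([a,b])[:,:,::-1],None,fx=2.5,fy=2.5))
E
```

```text
turn(tool) 0.0 then offset mm [-0.2 -1.2 19. ] at [ 0.5962 -0.158   0.0725] 1.457
turn(tool) -0.0 then offset mm [ 0.1 -1.  18.9] at [ 0.596  -0.1582  0.0724] 1.457
```

View pics/c7.png

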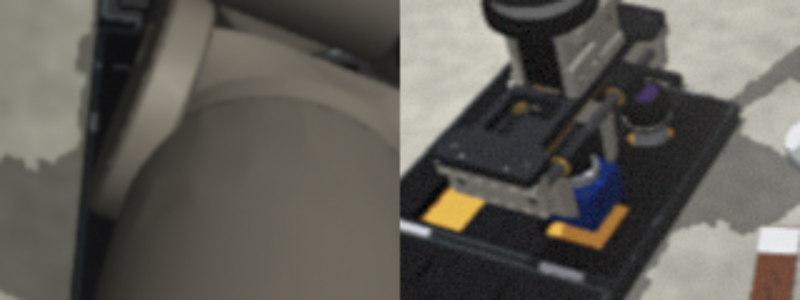

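The camera is square over its pocket, with an even amber margin at (600,235), and the eyepiece stands upright in its own. I'm lowering it.

Call:
send_rows([
  {"offset": [0,-1,5],"yaw": 0},
  {"offset": [0,0,5],"yaw": 0},
  {"offset": [0,0,4],"yaw": 0},
  {"offset": [0,0,3],"yaw": 0},
  {"offset": [0,0,1.5],"yaw": 0},
  {"offset": [0,0,1],"yaw": 0},
  {"offset": [0,0,0],"yaw": 0},
  {"offset": [0,0,0],"yaw": 0},
])

```text
time: 23.65
tool_pos: [0.5942, -0.158, 0.0533]
tool_rot: [-3.141, 0.0, 1.457]
contact_force: [-5.5, 1.2, 11.6]
opening: 0.0437
grip_force: 20.0
```

Call:
send_rows([
  {"offset": [0,0,-0.5],"yaw": 0},
  {"offset": [0,0,0],"yaw": 0},
  {"offset": [0,0,0],"yaw": 0},
  {"offset": [0,0,0],"yaw": 0},
  {"offset": [0,0,0],"yaw": 0},
  {"offset": [0,0,-10],"yaw": 0},
  {"offset": [0,0,-30],"yaw": 0},
  {"offset": [0,0,-40],"yaw": 0},
  {"offset": [0,0,-27],"yaw": 0},
  {"offset": [0,0,0],"yaw": 0},
  {"offset": [0,0,0],"yaw": 0},
], hand=0.3)

```text
time: 24.75
tool_pos: [0.5947, -0.158, 0.1605]
tool_rot: [3.14, 0.001, 1.457]
contact_force: [1.1, -0.3, -1.1]
opening: 0.0646
grip_force: 0.0
```

```bash
python3 - <<'E'
from h import *
go(.6195,.161,.16,2.336)
E
```

```text
turn(tool) -0.879 then offset mm [212.9 238.9   0.5] at [ 0.5947 -0.158   0.1605] 1.457
```

Call:
send_rows([
  {"offset": [0,0,0],"yaw": -0.147},
  {"offset": [0,0,0],"yaw": -0.147},
  {"offset": [0,0,0],"yaw": -0.147},
  {"offset": [0,0,0],"yaw": -0.147},
  {"offset": [0,0,0],"yaw": -0.147},
  {"offset": [0,0,0],"yaw": -0.144},
  {"offset": [13.3,14.9,0],"yaw": 0},
  {"offset": [26.6,29.9,0],"yaw": 0},
  {"offset": [26.6,29.9,0],"yaw": 0},
  {"offset": [26.6,29.9,0],"yaw": 0},
  {"offset": [26.6,29.9,0],"yaw": 0},
  {"offset": [26.6,29.9,0],"yaw": 0},
  {"offset": [26.6,29.9,0],"yaw": 0},
  {"offset": [26.6,29.9,0],"yaw": 0},
  {"offset": [13.3,14.9,0],"yaw": 0},
  {"offset": [0,0,0],"yaw": 0},
  {"offset": [0,0,0],"yaw": 0},
])

```text
time: 26.45
tool_pos: [0.6189, 0.161, 0.158]
tool_rot: [-3.139, -0.001, 2.337]
contact_force: [-0.5, -0.3, 1.2]
opening: 0.0645
grip_force: 0.0
```

```bash
python3 - <<'E'
from h import *
go(.6195,.161,.0430,2.336)
E
```

```text
turn(tool) 0.001 then offset mm [ -0.4   0.4 115. ] at [0.6189 0.161  0.158 ] 2.337
```

Call:
send_rows([
  {"offset": [0,0,20],"yaw": 0},
  {"offset": [0,0,30],"yaw": 0},
  {"offset": [0,0,30],"yaw": 0},
  {"offset": [0,0,22],"yaw": 0},
  {"offset": [0,0,14],"yaw": 0},
  {"offset": [0,0,0],"yaw": 0},
  {"offset": [0,0,0],"yaw": 0},
])

```text
time: 27.15
tool_pos: [0.6201, 0.1605, 0.044]
tool_rot: [3.141, 0.001, 2.335]
contact_force: [0.4, -0.1, 0.4]
opening: 0.0643
grip_force: 0.0
```

Call:
send_rows([
  {"offset": [0,0,0],"yaw": 0},
  {"offset": [0,0,0],"yaw": 0},
  {"offset": [0,0,0],"yaw": 0},
  {"offset": [0,0,0],"yaw": 0},
  {"offset": [0,0,0],"yaw": 0},
  {"offset": [0,0,0],"yaw": 0},
  {"offset": [0,0,0],"yaw": 0},
], hand=1, squeeze=15)

```text
time: 27.85
tool_pos: [0.6198, 0.1612, 0.0438]
tool_rot: [3.141, 0.0, 2.336]
contact_force: [-0.7, -0.3, 4.3]
opening: 0.034
grip_force: 14.7
```

Call:
send_rows([
  {"offset": [0,0,-8],"yaw": 0},
  {"offset": [0,0,-20],"yaw": 0},
  {"offset": [0,0,-30],"yaw": 0},
  {"offset": [0,0,-35],"yaw": 0},
  {"offset": [0,0,-23],"yaw": 0},
  {"offset": [0,0,0],"yaw": 0},
  {"offset": [0,0,0],"yaw": 0},
])

```text
time: 28.55
tool_pos: [0.6194, 0.1611, 0.1592]
tool_rot: [-3.141, 0.0, 2.336]
contact_force: [-0.5, 0.9, -1.6]
opening: 0.0343
grip_force: 14.7
```

```bash
python3 - <<'E'
from h import *
go(.5836,-.2615,.16,3.028)
E
```

```text
turn(tool) -0.692 then offset mm [ -12.3 -423.9   -0.8] at [0.6194 0.1611 0.1592] 2.336
```

Call:
send_rows([
  {"offset": [0,0,0],"yaw": -0.138},
  {"offset": [0,0,0],"yaw": -0.138},
  {"offset": [0,0,0],"yaw": -0.138},
  {"offset": [0,0,0],"yaw": -0.139},
  {"offset": [0,0,0],"yaw": -0.139},
  {"offset": [-0.6,-20,0],"yaw": 0},
  {"offset": [-1.2,-42.7,0],"yaw": 0},
  {"offset": [-1.2,-42.7,0],"yaw": 0},
  {"offset": [-1.2,-42.7,0],"yaw": 0},
  {"offset": [-1.2,-42.7,0],"yaw": 0},
  {"offset": [-1.2,-42.7,0],"yaw": 0},
  {"offset": [-1.2,-42.7,0],"yaw": 0},
  {"offset": [-1.2,-42.7,0],"yaw": 0},
  {"offset": [-1.2,-42.7,0],"yaw": 0},
  {"offset": [-1.2,-42.7,0],"yaw": 0},
  {"offset": [-0.6,-20,0],"yaw": 0},
  {"offset": [0,0,0],"yaw": 0},
  {"offset": [0,0,0],"yaw": 0},
])

```text
time: 30.35
tool_pos: [0.5828, -0.2609, 0.1579]
tool_rot: [3.14, -0.002, 3.027]
contact_force: [0.1, 0.8, -1.6]
opening: 0.0343
grip_force: 14.7
```

Call:
send_rows([
  {"offset": [0,0,15],"yaw": 0},
  {"offset": [0,0,25],"yaw": 0},
  {"offset": [0,0,25],"yaw": 0},
  {"offset": [0,0,15],"yaw": 0},
  {"offset": [0,0,9],"yaw": 0},
  {"offset": [0,0,0],"yaw": 0},
  {"offset": [0,0,0],"yaw": 0},
  {"offset": [0,0,0],"yaw": 0},
])

```text
time: 31.15
tool_pos: [0.5841, -0.2621, 0.0717]
tool_rot: [-3.141, 0.002, 3.028]
contact_force: [0.0, 0.1, -0.7]
opening: 0.0344
grip_force: 14.7
```

```bash
python3 - <<'E'
from h import *
go(.5836,-.2615,.0520,3.028)
a=read_camera('top')[140:260,380:540];b=read_camera('scene')[190:310,130:290]
go(.5836,-.2615,.0520,3.028)
cv2.imwrite('pics/c8.png',cv2.resize(np.hstack([a,b])[:,:,::-1],None,fx=2.5,fy=2.5))
E
```

```text
turn(tool) -0.0 then offset mm [ 0.5  0.5 19.7] at [ 0.5841 -0.2621  0.0717] 3.028
turn(tool) -0.0 then offset mm [ 0.3  0.6 19.5] at [ 0.5838 -0.2621  0.0715] 3.028
```

View pics/c8.png

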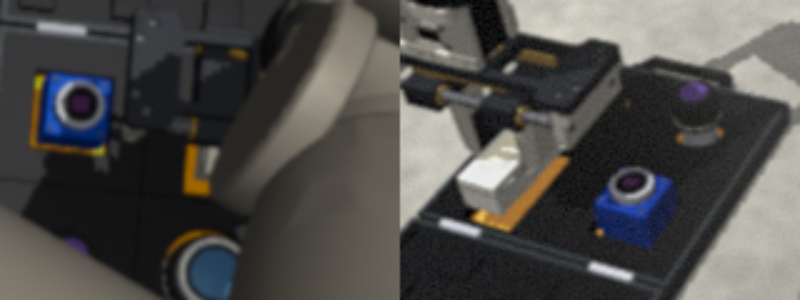

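The slide box is aligned over the oblong pocket at (515,190) in the crop, and the camera sits in its pocket. I'm lowering the box.

Call:
send_rows([
  {"offset": [0.3,0.5,5],"yaw": 0},
  {"offset": [0,0,5],"yaw": 0},
  {"offset": [0,0,4],"yaw": 0},
  {"offset": [0,0,3],"yaw": 0},
  {"offset": [0,0,1.5],"yaw": 0},
  {"offset": [0,0,1],"yaw": 0},
  {"offset": [0,0,0],"yaw": 0},
  {"offset": [0,0,0],"yaw": 0},
])

```text
time: 32.05
tool_pos: [0.583, -0.2612, 0.0518]
tool_rot: [-3.141, -0.0, 3.028]
contact_force: [-2.5, 1.0, 6.8]
opening: 0.0341
grip_force: 14.7
```

Call:
send_rows([
  {"offset": [0,0,0],"yaw": 0},
  {"offset": [0,0,0],"yaw": 0},
  {"offset": [0,0,0],"yaw": 0},
  {"offset": [0,0,0],"yaw": 0},
  {"offset": [0,0,0],"yaw": 0},
  {"offset": [0,0,-10],"yaw": 0},
  {"offset": [0,0,-30],"yaw": 0},
  {"offset": [0,0,-40],"yaw": 0},
  {"offset": [0,0,-40],"yaw": 0},
  {"offset": [0,0,0],"yaw": 0},
], hand=0.4)

```text
time: 33.05
tool_pos: [0.5859, -0.2628, 0.1785]
tool_rot: [-3.136, 0.012, 3.028]
contact_force: [0.0, -0.8, -0.0]
opening: 0.0549
grip_force: 0.0
```

Call:
send_rows([
  {"offset": [0,-40,0],"yaw": 0},
  {"offset": [0,0,-30],"yaw": 0},
  {"offset": [40,0,0],"yaw": 0},
  {"offset": [40,0,0],"yaw": 0},
  {"offset": [40,0,0],"yaw": 0},
  {"offset": [0,40,0],"yaw": 0},
  {"offset": [0,45,0],"yaw": 0},
  {"offset": [0,45,0],"yaw": 0},
  {"offset": [0,45,0],"yaw": 0},
  {"offset": [0,45,0],"yaw": 0},
  {"offset": [0,0,0],"yaw": 0},
  {"offset": [0,0,0],"yaw": 0},
])

```text
time: 34.25
tool_pos: [0.4844, -0.068, 0.2012]
tool_rot: [-3.141, 0.0, 3.031]
contact_force: [0.1, -1.1, 0.5]
opening: 0.0551
grip_force: 0.0
```

```bash
python3 - <<'E'
from h import *
I={n:read_camera(n) for n in('top','scene')}
for k in SH:
    z=.01 if k[0] in 'oecs' else (0 if k[0]=='p' else .002)
    for n in I:
        for r in models.regions_of(n,k)[:2]:
            x,e=fit({n:r['mask']},SH[k],z,k[0] in 'cs'); print(k,n,round(r['conf'],2),x.round(4),round(e,2))
a=I['top'][140:290,360:520];b=I['scene'][200:350,130:290]
cv2.imwrite('pics/c9.png',cv2.resize(np.hstack([a,b])[:,:,::-1],None,fx=2.5,fy=2.5))
E
```

```text
objective_mid scene 0.63 [0.3628 0.0051 0.0714] 0.17
objective_mid scene 0.59 [ 0.477  -0.2475  0.2281] 0.23
eyepiece_mid scene 0.89 [ 0.484  -0.1481  0.428 ] 0.21
camera_mid scene 0.64 [ 0.592  -0.1575  0.0088] 0.19
slidebox_mid scene 0.8 [ 0.5791 -0.263   3.0896] 0.19
dropper_mid top 0.55 [0.5412 0.2214 0.0747] 0.12
dropper_mid scene 0.76 [0.5395 0.2232 0.1531] 0.26
petri_mid top 0.43 [ 0.4746  0.016  -0.0054] 8.88
petri_mid scene 0.78 [ 0.4606 -0.0042 -0.0158] 0.17
```

View pics/c9.png

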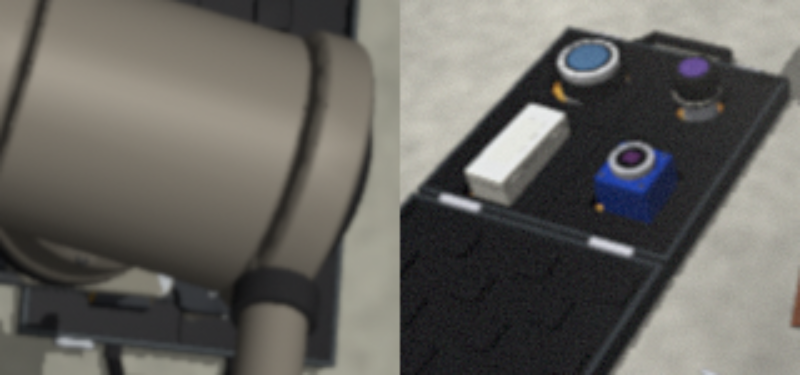

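The scene view shows all four accessories down in their pockets and upright. The dropper and Petri dish have not moved, and the gripper is clear.

```bash
python3 -c "
from cell import ticket
print(ticket.hand_in())"
```

```text
the job is handed in; nothing more can be done
None
```

I placed the objective, eyepiece, camera and slide box upright on the floors of their own pockets, left the dropper bottle and Petri dish where they stood, and handed the job in at about 35 s; no verdict came back.

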